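# Slide the watch tray into the curing hood and start it

## Task

The crystal of the watch in the white nylon tray has just been set in adhesive and must now be cured. Without ever lifting or tipping the tray, push it gently along the bench with your fingers, nose first (the end with the watch), into the open mouth of the amber curing hood until its front edge lies flat against the hood's back wall, then press the start button on top of the hood right down and let it come back up. Do not touch the watch, do not press the button before the tray is home, and leave everything else on the bench where it stands.

Things in the scene. Friction and masses are not known exactly. Their poses are not given: they have to be found in the camera images.
- tray: Loose white nylon block, 150 mm long (its x), 90 mm wide (y), 22 mm high, 0.15 to 0.31 kg, too wide to grip. Origin: centre of its underside. The +x end is the nose that enters the hood first. A rectangular nest 52 x 46 mm, 12 mm deep, centred at x = +22 mm, holds the watch; two empty round wells are near the tail end. 1 to 3 N on any upright face slides it along the bench.
- tray_nose (a point): Middle of the tray's front (nose) face: 75 mm along the tray's +x from its origin, 11 mm above the bench.
- watch: Steel watch head without strap, 40 mm across, 13 mm thick, lying loose in the tray's nest with the crystal up; it stands about 1 mm above the tray's top. Origin: centre of its underside (10 mm above the bench). Not to be touched.
- uv_hood: Curing hood fixed to the bench: floorless tunnel with amber acrylic cheeks and roof, aluminium back wall, black lamp head on top (top 70 mm above bench). 110 mm deep (its x), 116 mm wide (y). Origin: centre of its footprint at bench height. x points from the open mouth (x = -55 mm) to the back wall (inner face x = +50 mm). Inside 106 mm wide (8 mm to spare each side of the tray) and 45 mm high.
- hood_mouth (a point): Middle of the hood's mouth, 11 mm above the bench; axes as the hood's. Each cheek ends here in a flared lip, 40 mm high, that reaches 21 mm out (towards -x) and widens the entry to about 62 mm either side of the centre line. With the tray fully home its tail end stands 45 mm out of the mouth.
- hood_stop (a point): Middle of the inner face of the hood's back wall, 11 mm above the bench, 50 mm along the hood's +x from its origin; axes as the hood's. The tray's front face must come to rest flat against this face.
- uv_button (a joint): Start button on top of the lamp head: 0 when up, 0.005 m when fully down; sprung, about 5 N presses it right down, and it comes back up when let go.
- uv_button_top (a point): Centre of the round grey button's top, 24 mm across, on the hood's centre line 6 mm from its centre towards the mouth, 91 mm above the bench; it stands 9 mm proud of a round black housing 40 mm across and is pressed straight down.
- glue: Bystander: small adhesive bottle, 24 mm across, 62 mm high, standing beside the hood. Origin: centre of its underside.
- loupe: Bystander: black eyepiece loupe, 40 mm across at the top, 40 mm high, standing at the hood's other side. Origin: centre of its underside.
- dust_dome: Bystander: clear dust dome with a knob, 76 mm across, 57 mm high. Origin: centre of its underside.
- bracelet_watch: Bystander: watch with closed steel bracelet lying on its side, about 65 x 60 mm, 39 mm high. Origin: at bench height behind the dial.
- driver: Bystander: small screwdriver lying down, 120 mm long. Origin: at bench height, about its middle.
- tweezers: Bystander: steel tweezers lying on the bench, 130 mm long, 8 mm high. Origin: at bench height, about its middle.
- oil_pot: Bystander: little glass jar with a steel lid, 40 mm across, 34 mm high. Origin: centre of its underside.
Mind the look-alikes: they are no part of the job. Leave any green, purple or turquoise look-alike of the uv_hood alone.

How it is judged:
By the outcome, as a careful person would: the job done as asked, in the order asked, and still so for the second after the job is handed in, with the robot touching nothing.
It also fails if it takes over 72 s, if anything falls off the work surface, if the arm or the gripper's body presses on something with over 40 N, if the wrist force passes 120 N, or if a joint passes its speed limit or range.

## Robot

A 6-joint arm with a two-finger parallel gripper is mounted at the origin on the work surface. World frame = base frame: x ahead of the robot, y to its left, z up, the work surface at z = 0. Lengths are in mm, angles in rad, forces in N, time in s.
With the tool pointing down it reaches from about 300 to 750 mm from the base axis. Payload 8.5 kg.
Tool frame: the origin (TCP) lies midway between the tips of the shut fingers; the grasp point (between the pads) lies 19 mm behind it; z points along the fingers, y is the line along which they close (so a half turn about z gives the same grasp; the last joint's range is limited). The gripper opens to 85 mm and grips with 20 to 120 N. Pads are 22 mm wide; open, the fingers measure 114 mm over their backs; the gripper's body (76 mm by 85 mm) begins 54 mm behind the grasp point. The pads swing forward as they close: fully open they stand 13 mm farther back than shut.
Start: joints at [0.979, 0.381, 1.297, -0, 1.464, -0.215], TCP at [202.361, 511.4, 231.322] pointing down, gripper open.
Joint ranges: [-3.11, 3.11], [-0.89, 2.33], [0.22, 2.48], [-1.42, 4.56], [0.17, 2.85], [-2.88, 2.88]. Speed limits (rad/s): [2.39, 2.39, 3.14, 3.14, 3.14, 3.14].

## Interface

Orientations are given as a unit quaternion [x, y, z, w].
In Python, from rig import arm gives the robot as it stands.
- The arm moves only by the shell command python3 -m crank 'ROWS' [OPENING] [FORCE]. ROWS is a JSON object of lists of equal length, an entry for each row: "offset": the shift along the tool's x, y, z in mm, a list of three; "twist": the turn, a rotation vector about the tool's x, y, z in degrees, a list of three. A call has 1 to 5 rows; each row is the pose to reach, as a shift and turn from the pose commanded when the call began, along the tool's axes at that moment; what a row does not reach only later rows make up. A row lasts 1/12 s, in which the tool goes at most 41.7 mm and 7.16 degrees, less where a joint would pass 70% of its speed; a pose out of reach is approached as far as the arm can. A call with a gripper value outside its range is refused whole. OPENING is the opening, from 0 (shut) to 1 (fully open), set as the call begins (- or left out, the last holds). The fingers move at their own pace and stop on an object; FORCE is the grip in N (left out, the last holds). Time passes only in rows, so rows that repeat a pose let the fingers close. It gives the time, the measured TCP pose, the force, the opening and the grip force at its end, in the units of the state.
- arm.observe(): the state, without advancing time (a new reading comes with each control period).
- arm.snapshot(name): name is "scene" or "top"; returns (picture, depth): 400x640x3 uint8, red, green, blue; 400x640 float32, mm along the optical axis (not along the pixel's ray), 0 where there is no reading.
- arm.camera_params(name): a dict with "fx", "fy", "cx", "cy" (pixels), "pose" (4x4, takes a point from camera to world coordinates). Camera axes: x right, y up, looking along -z (the intrinsics and any distortion apply to the point x, -y, -z); pixel columns grow to the right and rows downward; lengths in mm; the calibration is good to about 2 mm. A picture is of the moment at which its call begins. camera_params takes no time and is no camera call.
- arm.sign_off(): hands the job in; it is judged then, once.
The state is a dict: "t": time; "qpos": joint angles; "qvel": joint speeds; "tau": joint torques, N m; "eef_pos": TCP position; "ee_rot": TCP orientation; "force": force on the tool from outside, world axes, zero at the start; "ft_torque": the same for the moment, N m; "opening": finger opening in mm; "grasp_force": force on a finger pad.
Only numpy, scipy, OpenCV 4.12 (cv2) and the standard library are available. Lean on these libraries where they do the work, as an engineer would, in place of code of your own. Each camera call takes 0.05 s, during which the arm holds its last target. There are 200 camera calls.

## Working session

There is one attempt and no reset: what is moved stays moved. The work goes in short steps, Python scripts to look and compute and a shell command to move; the robot and the scene stay as the last step left them, time stands still between calls to the robot, and variables do not carry over. Pictures are saved under pics/ and viewed, at most 10 in all, crops included, and the job is handed in when it is done.

```bash
mkdir -p pics; ls; cat > h.py <<'E'
import numpy as np, cv2
from rig import arm
from scipy.spatial.transform import Rotation as R
def snap(n,f):
    p,d=arm.snapshot(n); cv2.imwrite('pics/'+f+'.png',p[:,:,::-1]); np.save('pics/'+f+'.npy',d); return p,d
def pts(n,d):
    c=arm.camera_params(n); v,u=np.mgrid[:400,:640]
    P=np.stack([(u-c['cx'])/c['fx']*d,-(v-c['cy'])/c['fy']*d,-d],-1)
    T=np.array(c['pose']); return P@T[:3,:3].T+T[:3,3]
E
python3 - <<'E'
from h import *
for n in('scene','top'):
    snap(n,n+'0'); print(arm.camera_params(n))
print(arm.observe())
E
```

```text
pics
{'fx': 391.38902516311197, 'fy': 391.38902516311197, 'cx': 323.44223603499336, 'cy': 199.36989574951068, 'pose': array([[ 7.05556617e-01, -4.80242015e-01,  5.21111760e-01,
         1.15306972e+03],
       [ 7.08590027e-01,  4.87946555e-01, -5.09713973e-01,
        -6.34175651e+02],
       [-9.48862248e-03,  7.28886662e-01,  6.84568623e-01,
         9.75786857e+02],
       [ 0.00000000e+00,  0.00000000e+00,  0.00000000e+00,
         1.00000000e+00]])}
{'fx': 442.77626065331475, 'fy': 442.77626065331475, 'cx': 322.10786084004724, 'cy': 199.76393555199923, 'pose': array([[ 4.95894562e-03,  9.89606435e-01, -1.43716778e-01,
         3.16495403e+02],
       [-9.99958724e-01,  3.81315858e-03, -8.24687748e-03,
         1.93172112e+00],
       [-7.61314816e-03,  1.43751742e-01,  9.89584497e-01,
         1.23598882e+03],
       [ 0.00000000e+00,  0.00000000e+00,  0.00000000e+00,
         1.00000000e+00]])}
{'t': 0.1, 'qpos': array([ 9.78727588e-01,  3.81138119e-01,  1.29813220e+00, -1.96110499e-05,
        1.46358053e+00, -2.15287562e-01]), 'qvel': array([-1.69854715e-03, -1.66675844e-03, -3.60013747e-03,  8.00432453e-04,
       -3.32111201e-04,  5.42941051e-06]), 'tau': array([ 2.28134493e-03, -4.49220979e+01, -2.31654185e+01, -2.66312572e-04,
        3.69863701e-03,  2.94415099e-05]), 'eef_pos': array([202.22153811, 511.21088302, 230.7862085 ]), 'ee_rot': array([ 1.87277129e-01,  9.82306918e-01, -5.82362844e-04, -2.38147308e-04]), 'force': array([ 0.32131662, -0.01702193, -0.17729314]), 'ft_torque': array([ 0.01949891, -0.05792978,  0.00513447]), 'grasp_force': 0.0, 'opening': 85.29798423066242}
```

View pics/top0.png

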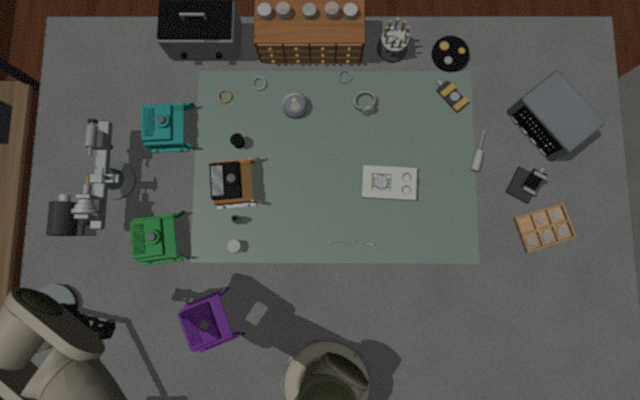

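View pics/scene0.png

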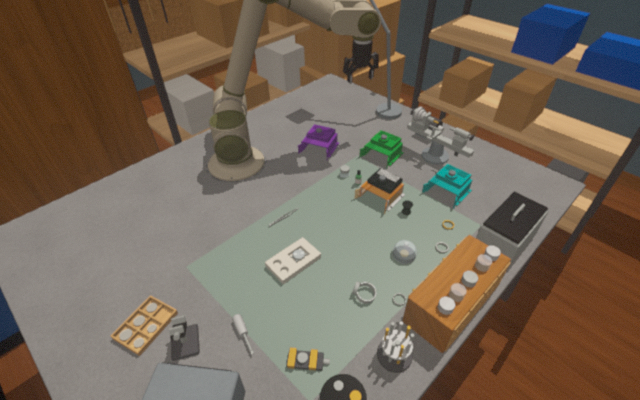

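The top view shows the tray at about (390,183) with the watch end on the left. The amber hood is at about (232,182), its mouth facing right towards the tray. The teal, green and purple look-alikes are farther left and below. Next I'll measure poses.

```bash
python3 - <<'E'
from h import *
p=cv2.imread('pics/top0.png'); d=np.load('pics/top0.npy'); P=pts('top',d)
c=p[140:230,190:440]; cv2.imwrite('pics/crop0.png',cv2.resize(c,None,fx=3.2,fy=3.2,interpolation=cv2.INTER_CUBIC))
X=P.reshape(-1,3)
def rect(Q,n): 
    r=cv2.minAreaRect(Q[:,:2].astype(np.float32)); print(n,len(Q),np.round(r[0],1),np.round(r[1],1),round(r[2],2),'med',np.round(np.median(Q,0),1))
sub=lambda x0,x1,y0,y1:(slice(y0,y1),slice(x0,x1))
T=P[sub(350,430,155,210)].reshape(-1,3); print('bench z',np.median(T[:,2][T[:,2]<8]))
rect(T[(T[:,2]>14)&(T[:,2]<32)],'tray')
C=P[sub(350,430,155,210)]; W=p[sub(350,430,155,210)].min(-1); 
m=(W>130).astype(np.uint8); m=cv2.morphologyEx(m,cv2.MORPH_CLOSE,np.ones((9,9))); rect(C[m>0],'tray col')
H=P[sub(200,270,150,215)].reshape(-1,3)
for a,b in((40,60),(60,75),(76,86),(86,100)): rect(H[(H[:,2]>a)&(H[:,2]<b)],(a,b))
np.set_printoptions(linewidth=250)
print(np.round(P[158:210:2,204:264:2,2]).astype(int))
E
```

```text
bench z 0.19144550436453756
tray 1503 [ 543.8 -174.7] [150.8  91. ] 86.89 med [ 543.4 -173.3   21.7]
tray col 1670 [ 445.2 -134.9] [163.9 338. ] 69.11 med [ 543.4 -173.9   21.2]
(40, 60) 640 [543.  248.9] [129.7 132.5] 6.38 med [534.2 223.9  48.4]
(60, 75) 914 [540.4 272.5] [100.7  83.1] 5.01 med [534.1 276.7  69.7]
(76, 86) 127 [540.9 268.2] [67.9 70.3] 11.81 med [539.7 252.3  80.8]
(86, 100) 60 [541.9 251.9] [24.5 21.5] 72.59 med [541.9 252.5  89.2]
[[   1    1    1    0    1   -2    1    3    1   -3    1    1   -3   -2   -6   -2   -1   -3    1   -2   -4    2   51   49    1   38   37   26   12   -3]
 [  -5    2    1   -3   -4    0    1   -3   -2    2    2   51   46   50   48   45   49   52   48   46   43   50   49   51   33   23   18   10    4    2]
 [   2    3   -1    0   45   49   48   68   69   71   71   68   66   70   68   71   67   74   57   50   49   48   51   50   19    9    0    1    1   -1]
 [   1   -3    0   70   71   69   68   67   72   73   66   71   64   66   73   69   65   67   58   47   51   51   49   46    2    0    3    3   -2   -1]
 [   1   -1   -4   71   74   71 
[... 2634 characters left out ...]
9   49   49   47   46   47   45   52   50   49   41   39   48   35   38   37    1    0]
 [   2   -1    3    1    3   51   45   51   47   48   46   44   40   35   29   29 1236   24   28   17   19   13   12    3    2   19    1   11   30   34]
 [  -3   -2    3   -4    1   -1   23   19   22   14   10    9    5    4    0    4    3    3    6    1    1    6    9    9    3    0   -1    0    0    2]
 [  -2    1   -1    1    0    2    1    1    2    5    9   10    5    8    1    4    8    2    4    4    5    2    1    4   -2    0    1   -1   -1    1]
 [  -2    1   -7    2    0   -1   -2    3    0    4    6   -2   -2    0    4   -3    1    1   -2   -4   -2   -1    1   -3   -2    2   -2   -4   -1   -4]]
```

View pics/crop0.png

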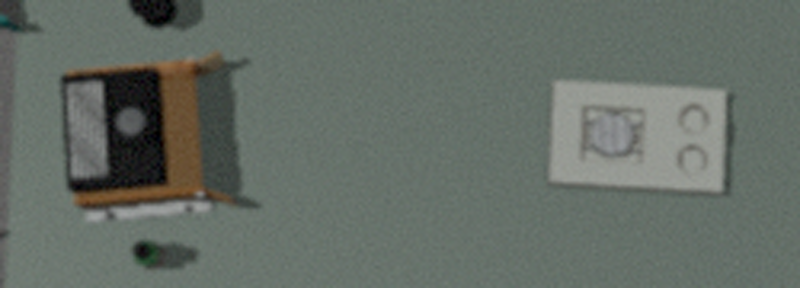

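```bash
python3 - <<'E'
from h import *
D=[];S=[];I=[]
for i in range(8):
    p,d=arm.snapshot('top'); D.append(d);I.append(p.astype(float))
    S.append(arm.snapshot('scene'))
d=np.median(D,0); I=np.mean(I,0); np.savez('pics/avg.npz',d=d,I=I,sd=np.median([s[1] for s in S],0),sI=np.mean([s[0].astype(float) for s in S],0))
P=pts('top',d); Z=P[...,2]
def line(Q,n,ax):
    # robust fit of edge points
    l=cv2.fitLine(Q[:,:2].astype(np.float32),cv2.DIST_HUBER,0,.01,.01).ravel()
    a=np.degrees(np.arctan2(l[1],l[0]))%180; print(n,len(Q),'ang',round(a,2),'pt',np.round(l[2:],1)); return l
def edge(lo,hi,rows,cols,mode):
    m=((Z>lo)&(Z<hi)); out=[]
    if mode in'LR':
        for v in range(*rows):
            w=np.where(m[v,cols[0]:cols[1]])[0]+cols[0]
            if len(w): out.append(P[v,w[0] if mode=='L' else w[-1]])
    else:
        for u in range(*cols):
            w=np.where(m[rows[0]:rows[1],u])[0]+rows[0]
            if len(w): out.append(P[w[0] if mode=='T' else w[-1],u])
    return np.array(out)
print('HOOD')
line(edge(40,100,(168,200),(200,262),'R'),'mouth',0)
line(edge(58,78,(168,195),(200,262),'L'),'lamp back',0)
line(edge(60,78,(168,195),(200,262),'R'),'lamp front',0)
line(edge(60,78,(155,190),(214,236),'T'),'lamp +x side',0)
line(edge(60,78,(180,205),(216,238),'B'),'lamp -x side',0)
line(edge(42,78,(150,180),(226,248),'T'),'roof +x side',0)
line(edge(42,78,(185,206),(216,250),'B'),'roof -x side',0)
m=(Z>86)&(Z<98); m[:, :205]=0;m[:,262:]=0;m[:150]=0;m[215:]=0
print('button',P[m].mean(0),m.sum())
print('TRAY')
line(edge(14,30,(170,195),(345,435),'L'),'nose',0)
line(edge(14,30,(170,195),(345,435),'R'),'tail',0)
line(edge(14,30,(155,185),(367,413),'T'),'+x side',0)
line(edge(14,30,(185,210),(367,413),'B'),'-x side',0)
# scene check
P=pts('scene',np.load('pics/avg.npz')['sd']);Q=P.reshape(-1,3)
b=lambda x0,x1,y0,y1,z0,z1:Q[(Q[:,0]>x0)&(Q[:,0]<x1)&(Q[:,1]>y0)&(Q[:,1]<y1)&(Q[:,2]>z0)&(Q[:,2]<z1)]
for n,q in(('tray',b(440,640,-280,-60,17,28)),('button',b(500,580,200,300,87,98)),('lamp',b(470,610,200,340,64,76)),('roof+',b(460,620,190,340,44,78))):
    r=cv2.minAreaRect(q[:,:2].astype(np.float32)); print('scene',n,len(q),np.round(r,1) if 0 else r,q.mean(0))
E
```

```text
HOOD
mouth 32 ang 5.85 pt [539.7 204.2]
lamp back 27 ang 5.44 pt [535.9 311.8]
lamp front 27 ang 5.37 pt [543.9 232.2]
lamp +x side 22 ang 95.3 pt [588.9 275.1]
lamp -x side 22 ang 95.06 pt [491.4 265.6]
roof +x side 22 ang 94.07 pt [600.2 246.2]
roof -x side 34 ang 95.63 pt [484.5 254.5]
button [541.70753311 252.28012751  90.10788809] 60
TRAY
nose 25 ang 176.34 pt [ 541.8 -100.3]
tail 25 ang 178.61 pt [ 547.2 -249.1]
+x side 46 ang 86.38 pt [ 589.  -157.6]
-x side 46 ang 86.83 pt [ 498.9 -181. ]
scene tray 972 ((543.7981567382812, -173.0389404296875), (150.44520568847656, 91.12239074707031), 86.42167663574219) [ 545.12009867 -174.44565887   19.66403983]
scene button 22 ((542.4454345703125, 252.52342224121094), (19.02049446105957, 20.127593994140625), 76.23168182373047) [542.81271384 253.45160883  88.22501894]
scene lamp 354 ((540.296875, 272.9420166015625), (99.5090560913086, 81.54686737060547), 5.961619853973389) [545.32418226 271.34629388  68.53403866]
scene roof+ 723 ((541.5696411132812, 259.1367492675781), (116.71101379394531, 109.76614379882812), 5.438134670257568) [550.17974859 252.57574118  58.97286373]
```

```bash

python3 -m crank '{"offset":[[-12,-12,0],[-36,-37,0],[-61,-62,0],[-85,-86,0],[-121,-123.5,0]],"twist":[[0,0,0],[0,0,0],[0,0,0],[0,0,0],[0,0,0]]}' 0.55
python3 -m crank '{"offset":[[-24,-25,0],[-48,-50,0],[-72,-74,0],[-97,-99,0],[-121,-123.5,0]],"twist":[[0,0,0],[0,0,0],[0,0,0],[0,0,0],[0,0,0]]}'
python3 -m crank '{"offset":[[-24,-25,0],[-48,-50,0],[-72,-74,0],[-97,-99,0],[-121,-123.5,0]],"twist":[[0,0,0],[0,0,0],[0,0,0],[0,0,0],[0,0,0]]}'
```

```text
t: 1.32
eef_pos: [265.6, 360.7, 231.3]
ee_rot: [0.187, 0.982, 0.0, 0.0]
force: [1.1, 0.1, -0.5]
opening: 46.9
grasp_force: 0.0
t: 1.73
eef_pos: [332.9, 200.6, 231.6]
ee_rot: [0.187, 0.982, 0.0, 0.0]
force: [1.1, 0.8, 0.3]
opening: 47.1
grasp_force: 0.0
t: 2.15
eef_pos: [400.1, 41.0, 231.6]
ee_rot: [0.187, 0.982, 0.0, 0.0]
force: [0.6, 0.6, 0.8]
opening: 46.8
grasp_force: 0.0
```

```bash

python3 -m crank '{"offset":[[-24,-25,0],[-48,-50,0],[-72,-74,0],[-97,-99,0],[-121,-123.5,0]],"twist":[[0,0,0],[0,0,0],[0,0,0],[0,0,0],[0,0,0]]}'
python3 -m crank '{"offset":[[-24,-25,0],[-48,-50,0],[-72,-74,0],[-97,-99,0],[-121,-123.5,0]],"twist":[[0,0,0],[0,0,0],[0,0,0],[0,0,0],[0,0,0]]}'
python3 -m crank '{"offset":[[0,0,0],[0,0,0],[0,0,0],[0,0,0],[0,0,0]],"twist":[[0,0,6],[0,0,12],[0,0,18],[0,0,24],[0,0,30]]}'
python3 -m crank '{"offset":[[0,0,0],[0,0,0],[0,0,0],[0,0,0],[0,0,0]],"twist":[[0,0,6],[0,0,12],[0,0,18],[0,0,24],[0,0,30]]}'
python3 -m crank '{"offset":[[0,0,0],[0,0,0],[0,0,0]],"twist":[[0,0,6],[0,0,11.8],[0,0,11.8]]}'
python3 - <<'E'
from h import *
s=arm.observe(); print(s['eef_pos'],s['ee_rot'],s['qpos'],R.from_quat(s['ee_rot']).as_matrix())
E
```

```text
t: 2.57
eef_pos: [467.2, -118.4, 231.4]
ee_rot: [0.187, 0.982, -0.0, 0.0]
force: [0.7, 0.6, 0.3]
opening: 46.9
grasp_force: 0.0
t: 2.98
eef_pos: [534.2, -277.6, 231.3]
ee_rot: [0.187, 0.982, -0.0, 0.0]
force: [-0.0, 0.2, 0.2]
opening: 47.2
grasp_force: 0.0
t: 3.4
eef_pos: [533.8, -275.9, 231.2]
ee_rot: [0.438, 0.899, 0.0, -0.0]
force: [0.6, 0.4, 1.2]
opening: 46.9
grasp_force: 0.0
t: 3.82
eef_pos: [533.8, -275.8, 231.3]
ee_rot: [0.655, 0.755, 0.0, -0.0]
force: [-0.8, 0.8, -0.2]
opening: 47.1
grasp_force: 0.0
t: 4.07
eef_pos: [533.8, -275.8, 231.3]
ee_rot: [0.729, 0.685, -0.0, -0.0]
force: [0.0, 0.1, -1.2]
opening: 47.3
grasp_force: 0.0
[ 533.80064394 -275.84297745  231.28606293] [ 7.28929181e-01  6.84589108e-01 -1.21233537e-05 -4.28189184e-05] [-6.73776115e-01  4.71320204e-01  1.14788261e+00 -1.18102199e-05
  1.52247806e+00 -6.11058934e-01] [[ 6.26755048e-02  9.98033955e-01 -7.63008629e-05]
 [ 9.98033957e-01 -6.26755015e-02  4.58248864e-05]
 [ 4.09525978e-05 -7.90229500e-05 -9.99999996e-01]]
```

```bash

python3 -m crank '{"offset":[[-3,1,30],[-6,2,65],[-8,3,100],[-9,4,135],[-9,4,165]],"twist":[[0,0,0],[0,0,0],[0,0,0],[0,0,0],[0,0,0]]}'
python3 -m crank '{"offset":[[0,0,18],[0,0,34],[0,0,46],[0,0,56],[0,0,60]],"twist":[[0,0,0],[0,0,0],[0,0,0],[0,0,0],[0,0,0]]}'
python3 - <<'E'
from h import *
s=arm.observe(); print(s['eef_pos'],s['force'])
p,d=snap('scene','s1'); cv2.imwrite('pics/s1c.png',cv2.resize(p[190:310,190:350,::-1],None,fx=4,fy=4,interpolation=cv2.INTER_CUBIC))
E
```

```text
t: 4.48
eef_pos: [536.9, -284.9, 64.1]
ee_rot: [0.727, 0.687, -0.0, -0.001]
force: [1.5, 0.8, -0.6]
opening: 46.8
grasp_force: 0.0
t: 4.9
eef_pos: [536.9, -284.8, 4.9]
ee_rot: [0.727, 0.687, -0.0, -0.001]
force: [-0.3, 0.3, 0.0]
opening: 47.0
grasp_force: 0.0
[ 536.87339353 -284.75521654    4.93744945] [-0.2840813   0.29694393  0.02630322]
```

View pics/s1c.png

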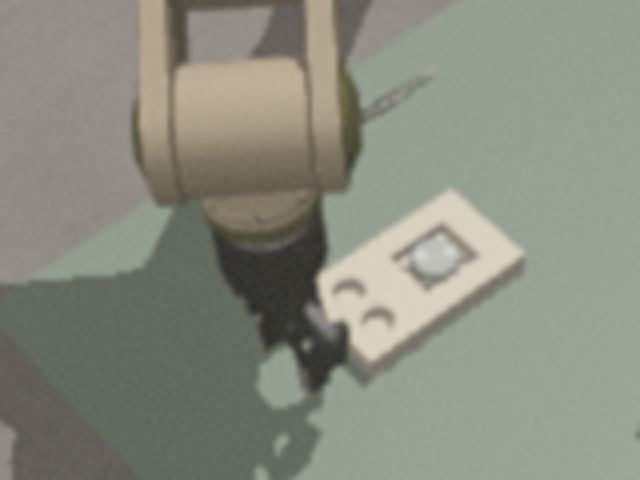

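The fingers stand just behind the tail (crop ~(320,330)) and clear of it, with the watch seated in its nest at (435,255). Next, a first straight push and then a re-measure.

```bash

python3 -m crank '{"offset":[[4,0,0],[8,0,0],[12,0,0],[16,0,0],[20,0,0]],"twist":[[0,0,0],[0,0,0],[0,0,0],[0,0,0],[0,0,0]]}'
python3 -m crank '{"offset":[[3,0,0],[6,0,0],[9,0,0],[12,0,0],[15,0,0]],"twist":[[0,0,0],[0,0,0],[0,0,0],[0,0,0],[0,0,0]]}'
python3 -m crank '{"offset":[[4,0,0],[8,0,0],[12,0,0],[16,0,0],[20,0,0]],"twist":[[0,0,0],[0,0,0],[0,0,0],[0,0,0],[0,0,0]]}'
cat >> h.py <<'E'
def tray():
    """tray origin & heading by fitting the 150x90 rectangle to white top pixels (both cams' depth)"""
    s=arm.observe(); e=s['eef_pos']; hx=R.from_quat(s['ee_rot']).as_matrix()[:2,0]; n=np.array([hx[1],-hx[0]])
    p,d=arm.snapshot('top'); P=pts('top',d); Q=P.reshape(-1,3); C=p.reshape(-1,3).astype(int)
    rel=Q[:,:2]-e[:2]; a=rel@hx; b=rel@n
    m=(a>5)&(a<190)&(abs(b)<70)&(Q[:,2]>13)&(Q[:,2]<30)
    A=a[m];B=b[m]; 
    # sides: extreme b by bins of a ; nose: extreme a by bins of b
    out=[]
    ks=np.arange(60,A.max()-6,3)
    up=[(k,B[abs(A-k)<2].max()) for k in ks if (abs(A-k)<2).sum()>5]; lo=[(k,B[abs(A-k)<2].min()) for k in ks if (abs(A-k)<2).sum()>5]
    u=np.polyfit(*np.array(up).T,1); l=np.polyfit(*np.array(lo).T,1)
    nose=np.array([(k,A[abs(B-k)<2].max()) for k in np.arange(-38,39,3) if (abs(B-k)<2).sum()>5]); q=np.polyfit(*nose.T,1)
    sl=(u[0]+l[0])/2; na=np.median(nose[:,1]); nb=np.polyval((u+l)/2,na)
    rot=-np.degrees(np.arctan(sl)); head=np.degrees(np.arctan2(hx[1],hx[0]))+rot
    ns=e[:2]+na*hx+nb*n
    h=np.array([np.cos(np.radians(head)),np.sin(np.radians(head))]); o=ns-74.5*h
    print('tool',np.round(e,1),'tool head',round(np.degrees(np.arctan2(hx[1],hx[0])),2),'| tray nose',np.round(ns,1),'origin',np.round(o,1),'head',round(head,2),'(nose-edge rot %.2f)'%np.degrees(np.arctan(q[0])),'width',round(np.polyval(u-l,100),1),'tail-tcp',round(np.dot(ns-149.5*h-e[:2],hx),1),'F',np.round(s['force'],1)); return o,head
E
python3 -c "
from h import *
tray();tray()"
```

```text
t: 5.37
eef_pos: [538.7, -264.6, 6.9]
ee_rot: [0.728, 0.686, 0.0, 0.0]
force: [0.6, -0.2, 0.2]
opening: 46.9
grasp_force: 0.0
t: 5.78
eef_pos: [539.5, -250.3, 6.5]
ee_rot: [0.728, 0.686, -0.0, 0.0]
force: [0.2, -2.8, 0.3]
opening: 46.5
grasp_force: 1.2
t: 6.2
eef_pos: [540.7, -229.9, 6.5]
ee_rot: [0.728, 0.686, -0.0, 0.0]
force: [1.5, -3.1, 1.7]
opening: 47.0
grasp_force: 1.7
tool [ 540.7 -229.9    6.5] tool head 86.61 | tray nose [570.7 -92.9] origin [ 551.7 -164.9] head 75.23 (nose-edge rot 46.50) width 60.1 tail-tcp -8.0 F [ 1.5 -3.1  1.7]
tool [ 540.6 -229.1    6.4] tool head 86.63 | tray nose [568.4 -98.5] origin [ 550.2 -170.7] head 75.89 (nose-edge rot 46.19) width 60.8 tail-tcp -14.8 F [ 0.5 -0.6  1.5]
```

```bash
python3 - <<'E'
from h import *
p,d=snap('top','t2'); q,_=snap('scene','s2')
a=cv2.resize(p[130:230,310:450,::-1],None,fx=4,fy=4,interpolation=cv2.INTER_CUBIC); cv2.imwrite('pics/t2c.png',a)
b=cv2.resize(q[190:290,210:370,::-1],None,fx=3.5,fy=3.5,interpolation=cv2.INTER_CUBIC); 
E
```

```text
(no output)
```

View pics/t2c.png

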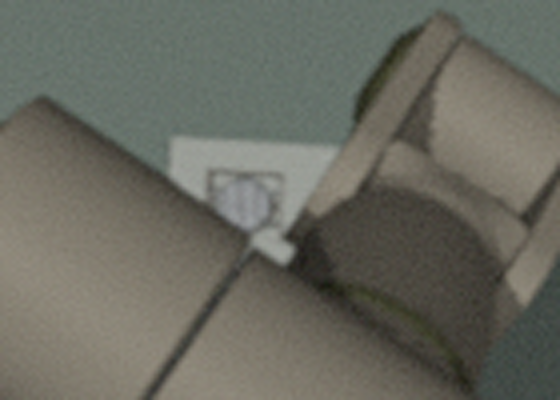

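The top view is blocked by the forearm; only the tray's far nose corner at (170,140) shows. I'll use the scene camera for tracking.

```bash
cat >> h.py <<'E'
from scipy.optimize import least_squares
def tray():
    s=arm.observe(); e=s['eef_pos']; hx=R.from_quat(s['ee_rot']).as_matrix()[:2,0]; n=np.array([hx[1],-hx[0]])
    Q=[]
    for i in range(4):
        p,d=arm.snapshot('scene'); q=pts('scene',d).reshape(-1,3); rel=q[:,:2]-e[:2]; a=rel@hx; b=rel@n
        k=p.reshape(-1,3).astype(int).min(1)>110
        Q.append(np.c_[a,b][(a>9)&(a<185)&(abs(b)<65)&(q[:,2]>17)&(q[:,2]<28)&k])
    Q=np.vstack(Q).astype(np.float32); c,w,g=cv2.minAreaRect(Q)
    if w[0]<w[1]: g+=90; w=w[::-1]
    g=(g+90)%180-90; hd=np.degrees(np.arctan2(hx[1],hx[0]))-g
    h=np.array([np.cos(np.radians(hd)),np.sin(np.radians(hd))]); o=e[:2]+c[0]*hx+c[1]*n
    print('tool',np.round(e,1),'head',round(np.degrees(np.arctan2(hx[1],hx[0])),2),'| tray',np.round(o,1),'head',round(hd,2),'size',np.round(w,1),'f=',round(float(c[0]-75),1),'lat',round(float(c[1]),1),'F',np.round(s['force'],1),len(Q)); return o,hd,e,hx
E
python3 -c "
from h import *
tray();tray()"
```

```text
tool [ 540.3 -229.5    6.1] head 86.62 | tray [ 545.9 -144.2] head 86.56 size [152.6  94.8] f= 10.4 lat 0.6 F [0.  0.2 1.1] 2829
tool [ 540.3 -230.     6.1] head 86.6 | tray [ 546.3 -144. ] head 86.73 size [151.6  94.4] f= 11.2 lat 0.8 F [0.4 0.1 0.6] 2850
```

```bash
cat > plan.py <<'E'
from h import *
from scipy.interpolate import CubicHermiteSpline
import sys
def plan(o,hd,e,hx,mid=(555.5,108),end=(543.7,233.6),H=95.4,step=6,calls=6,f=11):
    u=lambda a:np.array([np.cos(np.radians(a)),np.sin(np.radians(a))])
    L=np.hypot(*(np.array(mid)-o)); pth=CubicHermiteSpline([0,L],[o,mid],[u(hd),u(H)])
    pose=np.array([e[0],e[1],np.arctan2(hx[1],hx[0])]); k=0
    bias=pose[2]-np.radians(hd); bias=0
    for c in range(calls):
        rows=[];tw=[]; base=pose.copy(); x=np.array([np.cos(base[2]),np.sin(base[2])]); y=np.array([x[1],-x[0]])
        for r in range(5):
            k+=step
            if k<=L: P=pth(k); t=pth(k,1)
            else: P=np.array(mid)+(k-L)*u(H); t=u(H)
            ang=np.arctan2(t[1],t[0]); T=P-(75+f)*t/np.hypot(*t); d=T-base[:2]
            rows.append([round(float(d@x),1),round(float(d@y),1),0]); tw.append([0,0,round(-np.degrees(ang-base[2]),1)])
        d=rows[-1]; pose=np.r_[base[:2]+d[0]*x+d[1]*y, base[2]-np.radians(tw[-1][2])]
        print('{"offset":%s,"twist":%s}'%(rows,tw),'-> tray',np.round(P,1),'head',round(np.degrees(ang),1))
E
python3 - <<'E'
from plan import *
plan(np.array([546.1,-144.1]),86.6,[540.4,-229.8],np.array([np.cos(np.radians(86.6)),np.sin(np.radians(86.6))]))
E
```

```text
{"offset":[[5.9, 0.3, 0], [11.9, 0.0, 0], [17.9, -0.2, 0], [23.9, -0.4, 0], [29.9, -0.5, 0]],"twist":[[0, 0, np.float64(0.2)], [0, 0, np.float64(0.4)], [0, 0, np.float64(0.6)], [0, 0, np.float64(0.8)], [0, 0, np.float64(0.9)]]} -> tray [ 548.1 -114.1] head 85.7
{"offset":[[6.0, -0.2, 0], [12.1, -0.3, 0], [18.1, -0.4, 0], [24.1, -0.4, 0], [30.1, -0.5, 0]],"twist":[[0, 0, np.float64(0.1)], [0, 0, np.float64(0.2)], [0, 0, np.float64(0.3)], [0, 0, np.float64(0.4)], [0, 0, np.float64(0.4)]]} -> tray [550.5 -84.1] head 85.3
{"offset":[[6.0, 0.0, 0], [12.1, 0.0, 0], [18.1, 0.1, 0], [24.1, 0.2, 0], [30.1, 0.2, 0]],"twist":[[0, 0, np.float64(0.0)], [0, 0, np.float64(0.0)], [0, 0, np.float64(-0.0)], [0, 0, np.float64(-0.1)], [0, 0, np.float64(-0.1)]]} -> tray [553.  -54.1] head 85.4
{"offset":[[6.1, 0.2, 0], [12.1, 0.3, 0], [18.1, 0.5, 0], [24.1, 0.7, 0], [30.1, 0.9, 0]],"twist":[[0, 0, np.float64(-0.1)], [0, 0, np.float64(-0.2)], [0, 0, np.float64(-0.4)], [0, 0, np.float64(-0.5)], [0, 0, np.float64(-0.7)]]} -> tray [555.2 -24.1] head 86.1
{"offset":[[6.1, 0.3, 0], [12.1, 0.6, 0], [18.1, 0.9, 0], [24.1, 1.2, 0], [30.1, 1.5, 0]],"twist":[[0, 0, np.float64(-0.2)], [0, 0, np.float64(-0.4)], [0, 0, np.float64(-0.7)], [0, 0, np.float64(-0.9)], [0, 0, np.float64(-1.2)]]} -> tray [557.    5.9] head 87.3
{"offset":[[6.0, 0.4, 0], [12.0, 0.9, 0], [18.1, 1.3, 0], [24.1, 1.7, 0], [30.1, 2.1, 0]],"twist":[[0, 0, np.float64(-0.3)], [0, 0, np.float64(-0.6)], [0, 0, np.float64(-1.0)], [0, 0, np.float64(-1.3)], [0, 0, np.float64(-1.7)]]} -> tray [558.   35.9] head 89.0
```

```bash

python3 -m crank '{"offset":[[6,0.1,0],[12,0,0],[18,-0.2,0],[24,-0.4,0],[30,-0.5,0]],"twist":[[0,0,0.2],[0,0,0.4],[0,0,0.6],[0,0,0.8],[0,0,0.9]]}'
python3 -m crank '{"offset":[[6,-0.2,0],[12,-0.3,0],[18,-0.4,0],[24,-0.4,0],[30,-0.5,0]],"twist":[[0,0,0.1],[0,0,0.2],[0,0,0.3],[0,0,0.4],[0,0,0.4]]}' | grep force
python3 -m crank '{"offset":[[6,0,0],[12,0,0],[18,0.1,0],[24,0.2,0],[30,0.2,0]],"twist":[[0,0,0],[0,0,0],[0,0,0],[0,0,-0.1],[0,0,-0.1]]}' | grep force
python3 - <<'E'
from plan import *
plan(*tray(),calls=5)
E
```

```text
t: 7.22
eef_pos: [541.8, -199.4, 6.3]
ee_rot: [0.733, 0.68, -0.0, -0.0]
force: [-0.1, -2.4, -0.3]
opening: 47.0
grasp_force: 0.7
force: [-0.9, -2.5, -1.2]
grasp_force: 0.7
force: [0.3, -2.3, 0.1]
grasp_force: 0.7
tool [ 546.2 -139.7    6.3] head 85.42 | tray [553.9 -54.3] head 85.66 size [153.6  94.8] f= 10.7 lat 0.8 F [ 0.3 -2.3  0.1] 2426
{"offset":[[5.7, 1.3, 0], [11.8, 1.5, 0], [17.8, 1.7, 0], [23.8, 1.9, 0], [29.8, 2.1, 0]],"twist":[[0, 0, np.float64(-0.4)], [0, 0, np.float64(-0.5)], [0, 0, np.float64(-0.7)], [0, 0, np.float64(-0.9)], [0, 0, np.float64(-1.1)]]} -> tray [556.  -24.4] head 86.5
{"offset":[[6.0, 0.3, 0], [12.0, 0.6, 0], [18.0, 0.9, 0], [24.1, 1.3, 0], [30.1, 1.6, 0]],"twist":[[0, 0, np.float64(-0.2)], [0, 0, np.float64(-0.4)], [0, 0, np.float64(-0.7)], [0, 0, np.float64(-0.9)], [0, 0, np.float64(-1.2)]]} -> tray [557.5   5.7] head 87.7
{"offset":[[6.0, 0.4, 0], [12.0, 0.9, 0], [18.0, 1.3, 0], [24.1, 1.7, 0], [30.1, 2.1, 0]],"twist":[[0, 0, np.float64(-0.3)], [0, 0, np.float64(-0.6)], [0, 0, np.float64(-1.0)], [0, 0, np.float64(-1.3)], [0, 0, np.float64(-1.7)]]} -> tray [558.3  35.7] head 89.4
{"offset":[[6.0, 0.6, 0], [12.0, 1.1, 0], [18.0, 1.7, 0], [24.0, 2.2, 0], [30.1, 2.7, 0]],"twist":[[0, 0, np.float64(-0.4)], [0, 0, np.float64(-0.8)], [0, 0, np.float64(-1.3)], [0, 0, np.float64(-1.7)], [0, 0, np.float64(-2.2)]]} -> tray [558.   65.7] head 91.6
{"offset":[[6.0, 0.7, 0], [12.0, 1.4, 0], [18.0, 2.0, 0], [24.0, 2.6, 0], [30.0, 3.2, 0]],"twist":[[0, 0, np.float64(-0.5)], [0, 0, np.float64(-1.0)], [0, 0, np.float64(-1.5)], [0, 0, np.float64(-2.0)], [0, 0, np.float64(-2.6)]]} -> tray [556.5  95.7] head 94.2
```

```bash

python3 -m crank '{"offset":[[6,0.2,0],[12,0.4,0],[18,0.6,0],[24,0.9,0],[30,1.2,0]],"twist":[[0,0,-0.2],[0,0,-0.4],[0,0,-0.6],[0,0,-0.8],[0,0,-1]]}' | grep force
python3 -m crank '{"offset":[[6,0.3,0],[12,0.6,0],[18,0.9,0],[24,1.3,0],[30,1.6,0]],"twist":[[0,0,-0.2],[0,0,-0.5],[0,0,-0.7],[0,0,-1],[0,0,-1.2]]}' | grep force
python3 -m crank '{"offset":[[6,0.4,0],[12,0.9,0],[18,1.3,0],[24,1.7,0],[30,2.1,0]],"twist":[[0,0,-0.3],[0,0,-0.6],[0,0,-1],[0,0,-1.3],[0,0,-1.7]]}' | grep force
python3 - <<'E'
from plan import *
plan(*tray(),calls=4)
E
```

```text
force: [-0.4, -2.2, 0.2]
grasp_force: 1.0
force: [-0.9, -2.0, 1.6]
grasp_force: 1.2
force: [0.2, -2.0, 1.3]
grasp_force: 1.3
tool [556.7 -50.3   6.4] head 89.34 | tray [557.8  35.8] head 89.42 size [153.2  93.9] f= 11.1 lat 0.2 F [ 0.2 -2.   1.3] 1956
{"offset":[[6.1, 0.6, 0], [12.1, 1.0, 0], [18.1, 1.4, 0], [24.2, 1.9, 0], [30.2, 2.4, 0]],"twist":[[0, 0, np.float64(-0.3)], [0, 0, np.float64(-0.6)], [0, 0, np.float64(-1.0)], [0, 0, np.float64(-1.3)], [0, 0, np.float64(-1.8)]]} -> tray [557.8  65.9] head 91.1
{"offset":[[6.0, 0.7, 0], [12.0, 1.4, 0], [18.0, 2.1, 0], [24.0, 2.8, 0], [30.1, 3.5, 0]],"twist":[[0, 0, np.float64(-0.4)], [0, 0, np.float64(-1.0)], [0, 0, np.float64(-1.5)], [0, 0, np.float64(-2.1)], [0, 0, np.float64(-2.8)]]} -> tray [556.5  95.9] head 93.9
{"offset":[[6.0, 1.0, 0], [12.0, 2.1, 0], [18.0, 1.9, 0], [24.0, 1.8, 0], [30.0, 1.6, 0]],"twist":[[0, 0, np.float64(-0.7)], [0, 0, np.float64(-1.4)], [0, 0, np.float64(-1.5)], [0, 0, np.float64(-1.5)], [0, 0, np.float64(-1.5)]]} -> tray [553.8 125.7] head 95.4
{"offset":[[6.0, 0.0, 0], [12.0, 0.0, 0], [18.0, 0.0, 0], [24.0, 0.1, 0], [30.0, 0.1, 0]],"twist":[[0, 0, np.float64(0.0)], [0, 0, np.float64(0.0)], [0, 0, np.float64(0.0)], [0, 0, np.float64(0.0)], [0, 0, np.float64(0.0)]]} -> tray [551.  155.6] head 95.4
```

```bash

python3 -m crank '{"offset":[[6,0.5,0],[12,1,0],[18,1.4,0],[24,1.9,0],[30,2.5,0]],"twist":[[0,0,-0.3],[0,0,-0.7],[0,0,-1.1],[0,0,-1.5],[0,0,-2]]}' | grep force
python3 -m crank '{"offset":[[6,0.7,0],[12,1.4,0],[18,2.1,0],[24,2.8,0],[30,3.4,0]],"twist":[[0,0,-0.5],[0,0,-1],[0,0,-1.6],[0,0,-2.1],[0,0,-2.7]]}' | grep force
python3 - <<'E'
from plan import *
r=tray(); plan(*r,calls=3)
h=np.array([np.cos(np.radians(95.4)),np.sin(np.radians(95.4))]); print('axis lateral err (+ = +x side)',(r[0]-[541.3,258.5])@[h[1],-h[0]],'to home',-25-(r[0]-[541.3,258.5])@h)
p,d=snap('top','t3'); q,_=snap('scene','s3')
a=cv2.resize(q[120:250,270:430,::-1],None,fx=4,fy=4,interpolation=cv2.INTER_CUBIC); cv2.imwrite('pics/s3c.png',a)
E
```

```text
force: [0.6, -1.5, -0.6]
grasp_force: 0.6
force: [0.2, -1.8, -0.8]
grasp_force: 0.6
tool [562.2   9.9   6.3] head 94.07 | tray [557.1  95.4] head 94.21 size [153.1  93.8] f= 10.7 lat 0.9 F [ 0.2 -1.8 -0.8] 1552
{"offset":[[5.9, 7.0, 0], [11.7, 3.3, 0], [17.7, 2.1, 0], [23.7, 2.0, 0], [29.7, 1.9, 0]],"twist":[[0, 0, np.float64(-4.2)], [0, 0, np.float64(-2.0)], [0, 0, np.float64(-1.3)], [0, 0, np.float64(-1.3)], [0, 0, np.float64(-1.3)]]} -> tray [553.9 125.2] head 95.4
{"offset":[[6.0, -0.1, 0], [12.0, -0.1, 0], [18.0, -0.1, 0], [24.0, -0.1, 0], [30.0, -0.1, 0]],"twist":[[0, 0, np.float64(-0.0)], [0, 0, np.float64(-0.0)], [0, 0, np.float64(-0.0)], [0, 0, np.float64(-0.0)], [0, 0, np.float64(-0.0)]]} -> tray [551.  155.1] head 95.4
{"offset":[[6.0, 0.0, 0], [12.0, 0.0, 0], [18.0, 0.0, 0], [24.0, 0.0, 0], [30.0, 0.0, 0]],"twist":[[0, 0, np.float64(-0.0)], [0, 0, np.float64(-0.0)], [0, 0, np.float64(-0.0)], [0, 0, np.float64(-0.0)], [0, 0, np.float64(-0.0)]]} -> tray [548.2 185. ] head 95.4
axis lateral err (+ = +x side) 0.36346716415657454 to home 138.86672736952735
```

View pics/s3c.png

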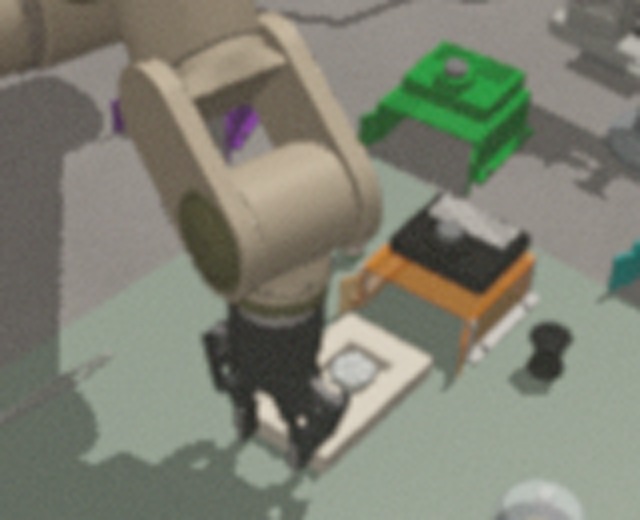

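The tray nose is square at the mouth, centred between the lips at about (350,290) and (460,370), and the watch is seated. Pushing in now.

```bash

python3 -m crank '{"offset":[[6,0.6,0],[12,1.2,0],[18,1.6,0],[24,1.8,0],[30,1.9,0]],"twist":[[0,0,-0.4],[0,0,-0.8],[0,0,-1.1],[0,0,-1.3],[0,0,-1.3]]}' | grep force
python3 -m crank '{"offset":[[6,0,0],[12,0,0],[18,0,0],[24,0,0],[30,0,0]],"twist":[[0,0,0],[0,0,0],[0,0,0],[0,0,0],[0,0,0]]}' | grep force
python3 -m crank '{"offset":[[6,0,0],[12,0,0],[18,0,0],[24,0,0],[30,0,0]],"twist":[[0,0,0],[0,0,0],[0,0,0],[0,0,0],[0,0,0]]}'
python3 - <<'E'
from h import *
s=arm.observe(); e=s['eef_pos'][:2]; x=R.from_quat(s['ee_rot']).as_matrix()[:2,0]
h=np.array([np.cos(np.radians(95.4)),np.sin(np.radians(95.4))]); n=np.array([h[1],-h[0]]); d=e-[541.3,258.5]
print('to home',-25-86-d@h,'lat',d@n,'head',np.degrees(np.arctan2(x[1],x[0])),s['force'])
E
```

```text
force: [0.5, -2.5, -0.1]
grasp_force: 1.1
force: [0.5, -2.5, 0.5]
grasp_force: 1.2
t: 12.08
eef_pos: [556.4, 99.6, 6.4]
ee_rot: [0.674, 0.739, -0.0, 0.0]
force: [0.4, -2.6, 0.2]
opening: 47.2
grasp_force: 1.4
to home 48.63027133065367 lat 0.0768237926659161 head 95.31194744776583 [ 0.40411038 -2.58368476  0.15330042]
```

```bash

python3 -m crank '{"offset":[[6,0,0],[12,0,0],[18,0,0],[24,0,0],[29,0,0]],"twist":[[0,0,0],[0,0,0],[0,0,0],[0,0,0],[0,0,0]]}' | grep force
python3 -m crank '{"offset":[[3,0,0],[6,0,0],[9,0,0],[12,0,0],[14,0,0]],"twist":[[0,0,0],[0,0,0],[0,0,0],[0,0,0],[0,0,0]]}' | grep -E 'force|pos'
python3 -m crank '{"offset":[[0.8,0,0],[1.6,0,0],[2.4,0,0],[3.2,0,0],[3.2,0,0]],"twist":[[0,0,0],[0,0,0],[0,0,0],[0,0,0],[0,0,0]]}' | grep -E 'force|pos'
```

```text
force: [0.2, -3.7, 3.0]
grasp_force: 1.5
eef_pos: [552.4, 142.1, 6.3]
force: [-0.3, -4.0, 2.2]
grasp_force: 1.7
eef_pos: [552.1, 145.1, 6.3]
force: [0.3, -3.3, 2.2]
grasp_force: 1.3
```

```bash

python3 -m crank '{"offset":[[0.7,0,0],[1.4,0,0],[2,0,0],[2,0,0]],"twist":[[0,0,0],[0,0,0],[0,0,0],[0,0,0]]}' | grep -E 'force|pos'
python3 -m crank '{"offset":[[0.5,0,0],[1,0,0],[1.5,0,0],[1.5,0,0]],"twist":[[0,0,0],[0,0,0],[0,0,0],[0,0,0]]}' | grep -E 'force|pos'
```

```text
eef_pos: [552.0, 147.1, 6.3]
force: [1.0, -2.0, 1.4]
grasp_force: 1.5
eef_pos: [551.8, 148.6, 6.3]
force: [0.5, -3.2, 2.0]
grasp_force: 1.5
```

```bash

python3 -m crank '{"offset":[[0.5,0,0],[1,0,0],[1,0,0]],"twist":[[0,0,0],[0,0,0],[0,0,0]]}' | grep -E 'force|pos'
python3 -m crank '{"offset":[[0.5,0,0],[1,0,0],[1,0,0]],"twist":[[0,0,0],[0,0,0],[0,0,0]]}' | grep -E 'force|pos'
```

```text
eef_pos: [551.7, 149.6, 6.3]
force: [0.3, -3.4, 2.5]
grasp_force: 1.6
eef_pos: [551.6, 150.6, 6.3]
force: [-0.2, -2.8, 3.2]
grasp_force: 1.6
```

```bash

python3 -m crank '{"offset":[[0.5,0,0],[1,0,0],[1,0,0]],"twist":[[0,0,0],[0,0,0],[0,0,0]]}' | grep -E 'force|pos'
python3 -m crank '{"offset":[[0.5,0,0],[1,0,0],[1,0,0]],"twist":[[0,0,0],[0,0,0],[0,0,0]]}' | grep -E 'force|pos'
python3 - <<'E'
from h import *
s=arm.observe(); print(s['ft_torque'])
P=np.mean([arm.snapshot('scene')[0].astype(float) for _ in range(3)],0)
q=P.astype(np.uint8); cv2.imwrite('pics/s4c.png',cv2.resize(q[110:230,300:440,::-1],None,fx=5,fy=5,interpolation=cv2.INTER_CUBIC))
E
```

```text
eef_pos: [551.7, 150.8, 6.3]
force: [-0.2, -8.6, 2.4]
grasp_force: 4.2
eef_pos: [551.9, 150.9, 6.4]
force: [1.2, -12.5, 2.0]
grasp_force: 6.8
[-2.16840261 -0.20926959  0.12546491]
```

View pics/s4c.png

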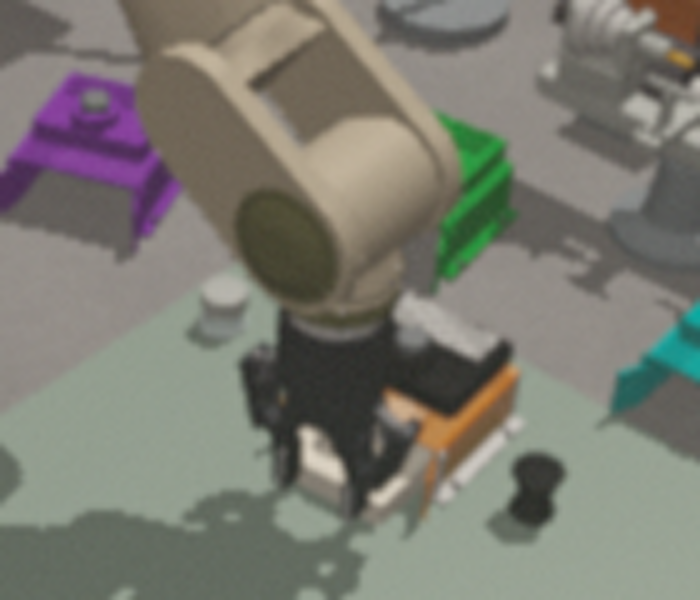

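The hood has swallowed the nose and the force jumped from 3 N to 12.5 N with motion stopped: it is against the wall. Backing off and checking.

```bash

python3 -m crank '{"offset":[[-2,0,0],[-6,0,0],[-14,0,0],[-26,0,0],[-40,0,0]],"twist":[[0,0,0],[0,0,0],[0,0,0],[0,0,0],[0,0,0]]}' | grep -E 'force|pos'
python3 -m crank '{"offset":[[-20,0,-10],[-50,0,-35],[-80,0,-70],[-110,0,-110],[-140,0,-145]],"twist":[[0,0,0],[0,0,0],[0,0,0],[0,0,0],[0,0,0]]}' 0 | grep -E 'force|pos'
python3 - <<'E'
from h import *
I=[];Q=[]
for _ in range(4):
    p,d=arm.snapshot('scene'); I.append(p.astype(float)); q=pts('scene',d).reshape(-1,3); k=p.reshape(-1,3).min(1)>110
    Q.append(q[k&(q[:,0]>480)&(q[:,0]<620)&(q[:,1]>130)&(q[:,1]<225)&(q[:,2]>17)&(q[:,2]<28)])
Q=np.vstack(Q); h=np.array([-np.sin(np.radians(5.4)),np.cos(np.radians(5.4))]); n=np.array([h[1],-h[0]]); r=Q[:,:2]-[541.3,258.5]; a=r@h;b=r@n
t=np.array([(k,np.percentile(a[abs(b-k)<2],3)) for k in range(-38,39,4) if (abs(b-k)<2).sum()>8]); f=np.polyfit(*t.T,1)
print('tail at',np.median(t[:,1]),'(want -100) rot deg',np.degrees(np.arctan(f[0])),'b range',np.percentile(b,[2,98]))
q=np.mean(I,0).astype(np.uint8); cv2.imwrite('pics/s5c.png',cv2.resize(q[110:230,300:440,::-1],None,fx=5,fy=5,interpolation=cv2.INTER_CUBIC))
s=arm.observe();print(s['eef_pos'],R.from_quat(s['ee_rot']).as_matrix())
E
```

```text
eef_pos: [555.0, 112.1, 6.1]
force: [0.7, 0.3, -0.2]
grasp_force: 0.0
eef_pos: [566.6, -17.6, 139.6]
force: [1.0, -0.0, -0.3]
grasp_force: 0.0
tail at -98.20085693830063 (want -100) rot deg 1.1458871501668038 b range [-44.1931584   44.80564987]
[566.92335049 -16.74877821 138.28351367] [[-9.07878888e-02  9.95869985e-01  7.29096691e-04]
 [ 9.95870247e-01  9.07877926e-02  1.64021308e-04]
 [ 9.71508188e-05  7.40976851e-04 -9.99999721e-01]]
```

View pics/s5c.png

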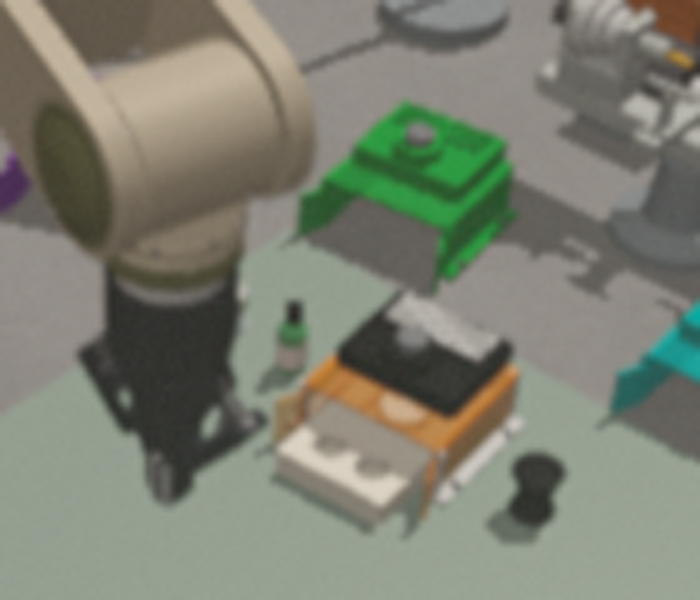

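The tray is in the hood with only its tail and two wells showing (~(350,460)), and glue and loupe are undisturbed. Measured skew is about 1°, near the noise, so I'll seat it with one central nudge using shut fingers.

```bash

python3 -m crank '{"offset":[[15,0,26],[35,0,58],[55,0,90],[75,0,117],[90,0,130]],"twist":[[0,0,0],[0,0,0],[0,0,0],[0,0,0],[0,0,0]]}' | grep -E 'force|pos'
python3 -m crank '{"offset":[[16,0,0],[32,0,0],[48,0,0],[60,0,0],[68,0,0]],"twist":[[0,0,0],[0,0,0],[0,0,0],[0,0,0],[0,0,0]]}' | grep -E 'force|pos'
python3 -m crank '{"offset":[[2,0,0],[4,0,0],[6,0,0],[8,0,0],[8,0,0]],"twist":[[0,0,0],[0,0,0],[0,0,0],[0,0,0],[0,0,0]]}' | grep -E 'force|pos'
```

```text
eef_pos: [555.3, 76.1, 3.3]
force: [-0.3, -0.3, 0.1]
grasp_force: 0.0
eef_pos: [551.2, 143.2, 7.0]
force: [-0.3, -0.5, -0.7]
grasp_force: 0.0
eef_pos: [551.8, 149.3, 8.1]
force: [0.4, -0.2, 0.0]
grasp_force: 0.0
```

```bash

python3 -m crank '{"offset":[[0.5,0,0],[1,0,0],[1.5,0,0],[1.5,0,0]],"twist":[[0,0,0],[0,0,0],[0,0,0],[0,0,0]]}' | grep -E 'force|pos'
python3 -m crank '{"offset":[[0.4,0,0],[0.8,0,0],[1.2,0,0],[1.2,0,0]],"twist":[[0,0,0],[0,0,0],[0,0,0],[0,0,0]]}' | grep -E 'force|pos'
```

```text
eef_pos: [551.7, 150.7, 8.2]
force: [0.4, -2.1, 0.2]
grasp_force: 0.9
eef_pos: [551.7, 150.8, 8.2]
force: [0.5, -8.2, -0.2]
grasp_force: 4.6
```

```bash

python3 -m crank '{"offset":[[-2,0,0],[-6,0,0],[-14,0,0],[-28,0,0],[-42,0,0]],"twist":[[0,0,0],[0,0,0],[0,0,0],[0,0,0],[0,0,0]]}' | grep -E 'force|pos'
python3 -m crank '{"offset":[[0,0,-20],[0,0,-50],[0,0,-80],[0,0,-110],[0,0,-130]],"twist":[[0,0,0],[0,0,0],[0,0,0],[0,0,0],[0,0,0]]}' | grep -E 'force|pos'
python3 -m crank '{"offset":[[25,0,0],[60,0,0],[95,0,0],[125,0,0],[140,0,0]],"twist":[[0,0,0],[0,0,0],[0,0,0],[0,0,0],[0,0,0]]}' | grep -E 'force|pos'
python3 -m crank '{"offset":[[0,0,0],[0,0,0]],"twist":[[0,0,0],[0,0,0]]}'
```

```text
eef_pos: [555.3, 109.8, 8.1]
force: [-0.3, -0.3, -0.6]
grasp_force: 0.0
eef_pos: [555.9, 110.0, 141.0]
force: [0.4, 0.5, -0.7]
grasp_force: 0.0
eef_pos: [541.7, 252.4, 138.1]
force: [-1.0, -0.6, -0.2]
grasp_force: 0.0
t: 19.52
eef_pos: [542.3, 249.8, 137.9]
ee_rot: [0.673, 0.74, -0.0, -0.0]
force: [0.3, -0.6, -0.2]
opening: 0.0
grasp_force: 0.0
```

```bash

python3 -m crank '{"offset":[[2.5,0,10],[2.5,0,20],[2.5,0,30],[2.5,0,38],[2.5,0,41]],"twist":[[0,0,0],[0,0,0],[0,0,0],[0,0,0],[0,0,0]]}' | grep -E 'force|pos'
python3 -m crank '{"offset":[[0,0,2],[0,0,4],[0,0,6],[0,0,8],[0,0,8]],"twist":[[0,0,0],[0,0,0],[0,0,0],[0,0,0],[0,0,0]]}' | grep -E 'force|pos'
```

```text
eef_pos: [541.6, 251.5, 95.1]
force: [-0.1, -0.8, -0.0]
grasp_force: 0.0
eef_pos: [542.4, 252.3, 89.3]
force: [-0.4, -0.9, 3.1]
grasp_force: 1.3
```

```bash

python3 -m crank '{"offset":[[0,0,1],[0,0,2],[0,0,3],[0,0,3]],"twist":[[0,0,0],[0,0,0],[0,0,0],[0,0,0]]}' | grep -E 'force|pos'
python3 -m crank '{"offset":[[0,0,0.7],[0,0,1.4],[0,0,2],[0,0,2]],"twist":[[0,0,0],[0,0,0],[0,0,0],[0,0,0]]}' | grep -E 'force|pos'
```

```text
eef_pos: [542.4, 252.3, 86.3]
force: [-0.5, -1.0, 5.0]
grasp_force: 2.3
eef_pos: [542.5, 252.3, 85.9]
force: [-4.1, -2.4, 15.5]
grasp_force: 7.8
```

The button bottomed out: 15.5 N at 5 mm of travel. Releasing it and moving clear.

```bash

python3 -m crank '{"offset":[[0,0,-3],[0,0,-8],[0,0,-20],[0,0,-40],[0,0,-70]],"twist":[[0,0,0],[0,0,0],[0,0,0],[0,0,0],[0,0,0]]}' | grep -E 'force|pos'
python3 -m crank '{"offset":[[-25,0,-10],[-60,0,-30],[-100,0,-50],[-140,0,-70],[-180,0,-80]],"twist":[[0,0,0],[0,0,0],[0,0,0],[0,0,0],[0,0,0]]}' | grep -E 'force|pos'
python3 -m crank '{"offset":[[-35,0,0],[-70,0,0],[-105,0,0],[-130,0,0],[-130,0,0]],"twist":[[0,0,0],[0,0,0],[0,0,0],[0,0,0],[0,0,0]]}' | grep -E 'force|pos'
python3 - <<'E'
from h import *
I=[];Q=[];B=[]
for _ in range(4):
    p,d=arm.snapshot('scene'); I.append(p.astype(float)); q=pts('scene',d).reshape(-1,3); k=p.reshape(-1,3).min(1)>110
    Q.append(q[k&(q[:,0]>480)&(q[:,0]<620)&(q[:,1]>130)&(q[:,1]<225)&(q[:,2]>17)&(q[:,2]<28)])
    B.append(q[(abs(q[:,0]-542)<7)&(abs(q[:,1]-252.5)<7)&(q[:,2]>60)])
Q=np.vstack(Q); h=np.array([-np.sin(np.radians(5.4)),np.cos(np.radians(5.4))]); n=np.array([h[1],-h[0]]); r=Q[:,:2]-[541.3,258.5]; a=r@h;b=r@n
t=np.array([(k,np.percentile(a[abs(b-k)<2],3)) for k in range(-38,39,4) if (abs(b-k)<2).sum()>8]); f=np.polyfit(*t.T,1)
print('tail',np.median(t[:,1]),'rot',np.degrees(np.arctan(f[0])),'button z',np.median(np.vstack(B)[:,2]))
q=np.mean(I,0).astype(np.uint8); cv2.imwrite('pics/s6.png',q[:,:,::-1])
print(arm.observe()['t'],arm.observe()['qvel'])
E
```

```text
eef_pos: [540.8, 252.0, 152.4]
force: [0.2, 0.4, 0.0]
grasp_force: 0.0
eef_pos: [558.3, 77.3, 234.4]
force: [0.8, 0.4, 0.3]
grasp_force: 0.0
eef_pos: [570.5, -55.2, 231.9]
force: [1.3, -0.4, -0.0]
grasp_force: 0.0
tail -98.38655292997555 rot -0.21746946832262368 button z 87.95746509978994
22.4667 [ 0.0124928  -0.00456918 -0.00141862 -0.00162372 -0.00020785 -0.00041613]
```

View pics/s6.png

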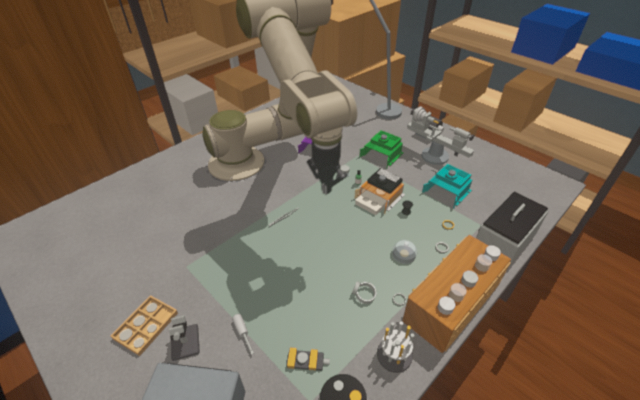

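The tray is home in the amber hood (~(380,190)) and now square to within 0.2°. The button is back up, at the same scene-camera height as before, the bystanders have not moved, and the arm is clear.

```bash
python3 -c "
from rig import arm
print(arm.sign_off())"
```

```text
the job is handed in; nothing more can be done
None
```

The tray is fully home and flat against the amber hood's back wall. The start button was pressed right down and came back up, nothing else on the bench appears to have moved, and the job was handed in at about 22 s.

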